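# Index the ratchet table to the pointer

## Robot

A 6-joint arm with a two-finger parallel gripper is mounted at the origin on the work surface. World frame = base frame: x ahead of the robot, y to its left, z up, the work surface at z = 0. Lengths are in m, angles in rad, forces in N, time in s.
With the tool pointing down it reaches from about 0.375 to 0.975 m from the base axis. Payload 3.8 kg.
Tool frame: the origin (TCP) lies between the finger pads; the fingertips stand 8 mm ahead of it and the grasp point (between the pads) lies 11 mm behind it; x points along the fingers, y is the direction in which the jaws open and shut, and the axes are right-handed (so a half turn about x gives the same grasp; the last joint's range is limited). The gripper opens to 85 mm and grips with 20 to 120 N. Pads are 22 mm wide; open, the fingers measure 114 mm over their backs; the gripper's body (76 mm by 85 mm) begins 54 mm behind the grasp point. The pads swing forward as they close: fully open they stand 13 mm farther back than shut.
Start: joints at [-1.143, 0.264, 1.604, -0, 1.274, -0.037], TCP at [0.303, -0.603, 0.202] pointing down, gripper open.
Joint ranges: [-2.63, 2.63], [-0.94, 2.18], [0.31, 2.57], [-1.31, 4.45], [0, 2.66], [-2.55, 2.55]. Speed limits (rad/s): [2.57, 2.57, 3.14, 3.14, 3.14, 3.14].

## Interface

Orientations are given as a unit quaternion [w, x, y, z].
In Python, from bench import arm, vision, nets gives the robot as it stands. The module is installed in compiled form; this text tells all that it offers.
- The arm moves only by the shell command python3 -m inch 'ROWS'. ROWS is JSON, one flat list of numbers, 7 for each row, row after row: the turn, a rotation vector about the tool's x, y, z in degrees, then the shift along the tool's x, y, z in mm, then the finger opening in mm, from 0 to 85.4. A call has 1 to 10 rows; each row is the pose to reach, as a shift and turn from the pose commanded when the call began, along the tool's axes at that moment; what a row does not reach only later rows make up. A row lasts 1/10 s, in which the tool goes at most 50 mm and 8.59 degrees, less where a joint would pass 70% of its speed; a pose out of reach is approached as far as the arm can. A call with a gripper value outside its range is refused whole. The fingers move at their own pace and stop on an object; the grip force is fixed at half the most. Time passes only in rows, so rows that repeat a pose let the fingers close. It gives the time, the measured TCP pose, the force and the opening at its end, in the units of the state.
- arm.read_state(): the state, without advancing time (a new reading comes with each control period).
- vision.camera(name): name is "side" or "top" or "wrist"; returns the picture (400x640x3 uint8, red, green, blue); there is no depth.
- vision.get_calibration(name): a dict with "mtx" (3x3 intrinsics, pixels), "R" (3x3) and "t" (3): a world point X has camera coordinates R X + t. Camera axes: x right, y down, z forward; pixel columns grow to the right and rows downward; lengths in m; the calibration is good to about 2 mm. The wrist camera is an equidistant fisheye: a pixel r from the principal point sees the ray r / f radians off the axis. A picture is of the moment at which its call begins: read the wrist's pose just before it. get_calibration takes no time and is no camera call; for the wrist camera it gives the pose at the moment of the call.
- arm.finish_job(): hands the job in, once; it reports no verdict.
Trained networks look in the newest picture that a camera, given by its name, has taken for a name from the list of things; names that differ only in an ending like _2 or _b are one class to them, and where a whole thing is asked for, a point or a joint stands for the part that bears it (a point fixed in the world has none). Each returns a list of dicts, best first, with "p" (0 to 1); they miss things now and then, are a little off and sometimes report something else, mostly with a low value. They report only what shows in the picture. A call takes as long as a camera call.
- nets.outline_of(camera, thing): "mask" (400x640 bool, what is visible of it) and "extent" ([left, top, width, height] in pixels, round what is visible of it).
- nets.pinpoint(camera, thing): "position" ([column, row] in pixels: a listed point, or the origin of a listed thing).
The state is a dict: "time_s": time; "qpos": joint angles; "joint_vel": joint speeds; "effort": joint torques, N m; "tool_pos": TCP position; "ee_rot": TCP orientation; "wrist_force": force on the tool from outside, world axes, zero at the start; "moment": the same for the moment, N m; "width": finger opening in m.
Only numpy, scipy, OpenCV 4.12 (cv2) and the standard library are available. Lean on these libraries where they do the work, as an engineer would, in place of code of your own. Each camera call takes 0.05 s, during which the arm holds its last target.

## Task

The ratchet of the small indexing table is set the wrong way: tip its pawl over to the other side, so that the handle drives the table counter-clockwise seen from above. Then swing the handle back and forth until the housing on the table has come round with its port facing the fixed pointer. Turn the table with the handle only, without touching the table or what stands on it.

Things in the scene. Friction and masses are not known exactly. Their poses are not given: they have to be found in the camera images.
- station: Fixed grey base of the indexing table, a 220 mm disc 10 mm thick standing on the bench. Origin: on the upright turning axis of table and handle, at bench height. Seen in its frame (z up) the handle points to -x, the pointer stands at +y (145 mm from the axis, 80 mm high) and a low shelf with two spare housings (68 mm high over the bench) lies at -y and +x.
- dial: Round aluminium indexing table, 160 mm across, top 42 mm over the bench, with 30 steel lugs round its rim (12 degrees apart, out to 98 mm from the axis, 36 mm high). Origin on the axis at bench height. Fixed on it: a dark housing with glass hood (44 x 60 mm, top 98 mm over the bench) on its +y side, port facing outward along +y; a flat bracket; an empty nest. Do not touch.
- spindle (a joint): Turn of the indexing table about the upright axis, rad, growing counter-clockwise seen from above. 0: the housing's port faces the pointer. It starts at -2.0 to -1.3. Stiff (0.8 N m), it stays where it is left.
- pawl (a joint): Tilt of the see-saw pawl about an axle along the handle, rad, -0.6 to 0.6; starts near -0.6. Negative: its tab leans towards station +y and the handle drives the table clockwise. Positive: the tab leans to station -y and the handle drives counter-clockwise. The other way the handle slips (up to 7 degrees lost at each reversal). The weighted tab falls to either side; under 2 N tips it.
- tab_knob (a point): Centre of the 22 mm steel ball on the upright tab of the pawl, 45 mm from the pawl's axle, 90 mm from the turning axis. The axle is 55 mm above the bench: the ball's centre is 93 mm above the bench when leaning, 100 mm when upright, and travels 51 mm sideways between its two ends. Push only the ball: the pawl itself lies close over the lugs.
- handle (a joint): Swing of the ratchet handle about the same axis, rad, growing counter-clockwise seen from above, with stops at -0.45 and 0.45; at 0 it points along station -x. It starts between -0.35 and 0.35 and stays where it is left (0.15 N m).
- post (a point): Middle of the upright black round grip at the end of the handle: 24 mm diameter, from 24 to 105 mm above the bench, 200 mm from the turning axis; this point is 64 mm above the bench. About 5 N sideways on it drives the table. The flat handle bar below it is 24 mm wide, its top 24 mm above the bench.

How it is judged:
By the outcome, as a careful person would: the job done as asked, in the order asked, and still so for the second after the job is handed in, with the robot touching nothing.
It also fails if it takes over 64 s, if anything falls off the work surface, if the arm or the gripper's body presses on something with over 40 N, if the wrist force passes 120 N, or if a joint passes its speed limit or range.

## Working session

There is one attempt and no reset: what is moved stays moved. The work goes in short steps, Python scripts to look and compute and a shell command to move; the robot and the scene stay as the last step left them, time stands still between calls to the robot, and variables do not carry over. Pictures are saved under pics/ and viewed, and the job is handed in when it is done.

```bash
mkdir -p pics; cat > h.py <<'E'
import numpy as np, cv2
from bench import arm, vision, nets
def snap(c,n):
    im=vision.camera(c); cv2.imwrite(f'pics/{n}.png',im[:,:,::-1]); return im
def ray(c,px):
    k=vision.get_calibration(c);M=np.array(k['mtx']);R=np.array(k['R']);t=np.array(k['t'])
    d=np.linalg.inv(M)@[px[0],px[1],1];return -R.T@t,R.T@d
def atz(c,px,z):
    o,d=ray(c,px);return o+d*(z-o[2])/d[2]
def proj(c,X):
    k=vision.get_calibration(c);p=np.array(k['mtx'])@(np.array(k['R'])@np.array(X)+np.array(k['t']));return p[:2]/p[2]
E
python3 - <<'E'
from h import *
for c in ['top','side']:
    snap(c,c+'0')
    for n in ['station','dial','tab_knob','post']:
        print(c,n,[(np.round(r['position'],1),round(r['p'],2)) for r in nets.pinpoint(c,n)[:2]])
    o,d=ray(c,(320,200));print(o,d)
for n,z in [('station',0),('dial',0),('tab_knob',.093),('post',.064)]:
    pass
s=arm.read_state();print(s['time_s'],s['tool_pos'],s['ee_rot'],s['width'])
E
```

```text
top station [(array([355.3, 149.6]), 0.64)]
top dial [(array([354.2, 146.3]), 0.56)]
top tab_knob [(array([367.5, 182.3]), 0.45)]
top post [(array([403.6, 239.2]), 0.65)]
[0.46442306 0.02278037 0.72058944] [ 0.16403619 -0.01085976 -0.98645723]
side station [(array([260.8, 201.9]), 0.7)]
side dial [(array([260.9, 205.8]), 0.8)]
side tab_knob [(array([312.2, 168.7]), 0.63)]
side post [(array([372.1, 163.6]), 0.69)]
[0.43435651 0.39702385 0.58115304] [ 0.20511894 -0.63239282 -0.74700459]
0.5 [ 0.30253464 -0.60338567  0.20196775] [ 0.16281927  0.68811218  0.16284284 -0.68809427] 0.08535888205935778
```

View pics/top0.png

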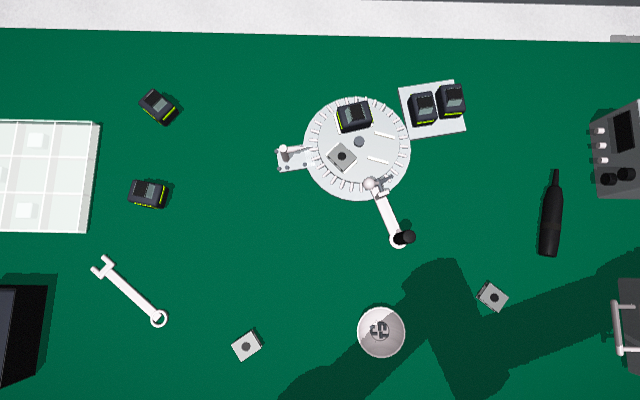

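View pics/side0.png

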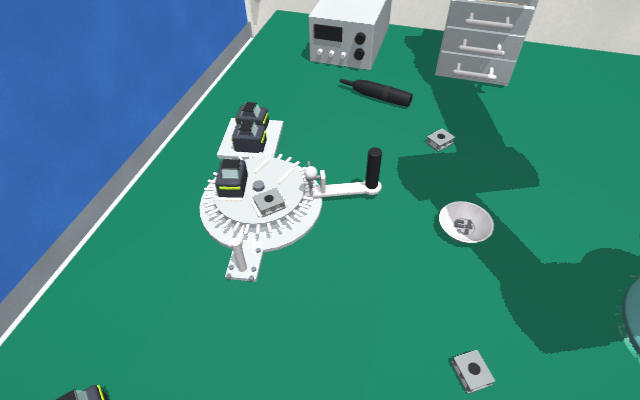

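```bash
cat > tri.py <<'E'
from h import *
def tri(a,b):
    o1,d1=ray('top',a);o2,d2=ray('side',b)
    A=np.stack([d1,-d2],1);s=np.linalg.lstsq(A,o2-o1,rcond=None)[0]
    p,q=o1+s[0]*d1,o2+s[1]*d2
    return (p+q)/2,np.linalg.norm(p-q)
E
python3 - <<'E'
from tri import *
for n,a,b,z in [('station',(355.3,149.6),(260.8,201.9),0),('dial',(354.2,146.3),(260.9,205.8),0),('knob',(367.5,182.3),(312.2,168.7),.093),('post',(403.6,239.2),(372.1,163.6),.064)]:
    print(n,tri(a,b),atz('top',a,z),atz('side',b,z))
E
```

```text
station (array([ 0.69052914, -0.05451726,  0.00699737]), np.float64(0.0046831519486589205)) [ 0.69031422 -0.05565515  0.        ] [ 0.69617822 -0.06008069  0.        ]
dial (array([ 0.6961596 , -0.05404294, -0.0033058 ]), np.float64(0.004272626756180506)) [ 0.6973029  -0.05339271  0.        ] [ 0.69240607 -0.05138537  0.        ]
knob (array([ 0.59762698, -0.0652221 ,  0.1065423 ]), np.float64(0.002637426312576248)) [ 0.60193007 -0.06700779  0.093     ] [ 0.60087978 -0.07835099  0.093     ]
post (array([ 0.50782323, -0.13094157,  0.08059852]), np.float64(0.006881296064989079)) [ 0.50543532 -0.13529138  0.064     ] [ 0.51380908 -0.14818544  0.064     ]
```

```bash
python3 - <<'E'
import cv2
a=cv2.imread('pics/top0.png')[70:260,260:480];cv2.imwrite('pics/top0z.png',cv2.resize(a,None,fx=3.5,fy=3,interpolation=3)) if 0 else cv2.imwrite('pics/top0z.png',cv2.resize(a,None,fx=3,fy=3,interpolation=3))
a=cv2.imread('pics/side0.png')[90:290,190:400];cv2.imwrite('pics/side0z.png',cv2.resize(a,None,fx=3,fy=3,interpolation=3))
E
```

```text
(no output)
```

View pics/top0z.png

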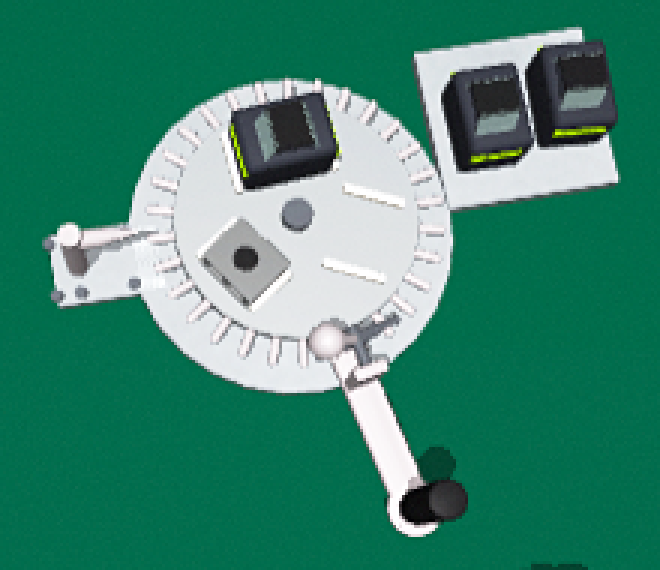

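View pics/side0z.png

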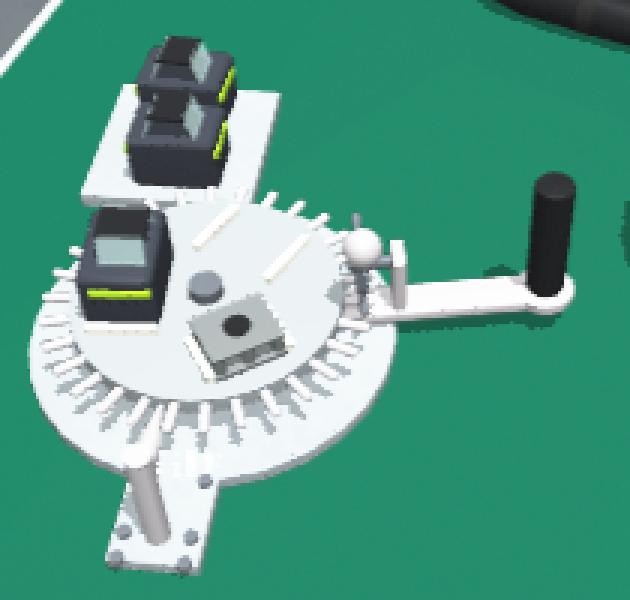

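```bash
python3 - <<'E'
from tri import *
ax=atz('top',(359,140.7),.05);ax2=atz('side',(190+206/3,90+278/3),.05)
print('axis',ax,ax2)
pt=atz('top',(283.3,148.7),.08);pt2=atz('side',(190+142/3,90+455/3),.08);print('pointer',pt,pt2)
po=atz('top',(409,236.7),.105);po2=atz('side',(190+555/3,90+184/3),.105);print('post',po,po2)
kn=atz('top',(369,183.3),.093);kn2=atz('side',(190+362/3,90+249/3),.093);print('knob',kn,kn2)
hs=atz('top',(260+288/3,70+135/3),.07);print('housing~',hs)
A=(ax+ax2)/2
for n,p in [('pt',pt),('pt2',pt2),('po',po),('po2',po2),('kn',kn),('kn2',kn2),('hs',hs)]:
    d=p-A;print(n,np.hypot(*d[:2]),np.degrees(np.arctan2(d[1],d[0])))
E
```

```text
axis [ 0.6925012  -0.05729673  0.05      ] [ 0.69425143 -0.06111221  0.05      ]
pointer [0.66417397 0.08408782 0.08      ] [0.66348797 0.0841784  0.08      ]
post [ 0.50722454 -0.13460873  0.105     ] [ 0.50927097 -0.13515626  0.105     ]
knob [ 0.60018765 -0.06963493  0.093     ] [ 0.6002171  -0.06811787  0.093     ]
housing~ [ 0.73605933 -0.04932254  0.07      ]
pt 0.1462376683619309 101.5188895902834
pt2 0.14646487454479104 101.77476473533842
po 0.20084393547363982 -157.94866884034073
po2 0.19915684854166044 -157.58163558022173
kn 0.09377058094977707 -173.61355484574983
kn2 0.09358465121422123 -174.53461819565726
hs 0.04381201426157415 13.035390836563865
```

```bash
cat >> h.py <<'E'
from scipy.spatial.transform import Rotation as Ro
def tool():
    s=arm.read_state();q=s['ee_rot'];return np.array(s['tool_pos']),Ro.from_quat([q[1],q[2],q[3],q[0]]),s
def to(X,yawdeg=None):
    p,R,s=tool();d=R.inv().apply(np.array(X)-p)*1000
    y=R.as_matrix()[:,1];a=np.degrees(np.arctan2(y[1],y[0]))
    print('shift mm',np.round(d,1),'tool y yaw',round(a,1))
E
python3 - <<'E'
from h import *
p,R,s=tool();print(np.round(R.as_matrix(),3))
A=np.array([.6933,-.0592]);c=np.radians(202.2);u=np.array([np.cos(c),np.sin(c)]);t=np.array([-u[1],u[0]])
for d in (-.060,-.01,.005,.03):
    k=A+.09*u+t*d;print(d,k);to([*k,.15])
    to([*k,.09])
E
```

```text
[[ 0.     0.448 -0.894]
 [ 0.    -0.894 -0.448]
 [-1.    -0.    -0.   ]]
-0.06 [ 0.5873012  -0.03765344]
shift mm [  52.  -378.1 -508.1] tool y yaw -63.4
shift mm [ 112.  -378.1 -508.1] tool y yaw -63.4
-0.01 [ 0.60619324 -0.08394696]
shift mm [  52.  -328.3 -504.3] tool y yaw -63.4
shift mm [ 112.  -328.3 -504.3] tool y yaw -63.4
0.005 [ 0.61186085 -0.09783502]
shift mm [  52.  -313.3 -503.1] tool y yaw -63.4
shift mm [ 112.  -313.3 -503.1] tool y yaw -63.4
0.03 [ 0.62130687 -0.12098179]
shift mm [  52.  -288.4 -501.2] tool y yaw -63.4
shift mm [ 112.  -288.4 -501.2] tool y yaw -63.4
```

```bash
python3 -m inch '[0,0,0,0,-150,-200,0, 0,0,0,0,-150,-200,0, 0,0,0,0,-150,-200,0, 0,0,0,0,-300,-400,0, 0,0,0,0,-300,-400,0, 0,0,0,0,-300,-400,0, 0,0,0,0,-300,-400,0, 0,0,0,0,-300,-400,0, 0,0,0,0,-300,-400,0, 0,0,0,0,-300,-400,0]'
python3 - <<'E'
from h import *
A=np.array([.6933,-.0592]);c=np.radians(202.2);u=np.array([np.cos(c),np.sin(c)]);t=np.array([-u[1],u[0]])
for d in (-.065,-.012):
    k=A+.09*u+t*d;to([*k,.15]);to([*k,.09])
E
```

```text
time_s: 1.5
tool_pos: [0.5264, -0.154, 0.2025]
ee_rot: [0.163, 0.688, 0.163, -0.688]
wrist_force: [0.6, -0.2, 0.3]
width: 0.0001
shift mm [  52.5  -81.8 -107. ] tool y yaw -63.4
shift mm [ 112.5  -81.8 -106.9] tool y yaw -63.4
shift mm [  52.5  -28.9 -102.9] tool y yaw -63.4
shift mm [ 112.5  -29.  -102.8] tool y yaw -63.4
```

```bash
python3 -m inch '[0,0,0,0,-85,-107,0, 0,0,0,0,-85,-107,0, 0,0,0,0,-85,-107,0, 0,0,0,60,-85,-107,0, 0,0,0,60,-85,-107,0, 0,0,0,90,-85,-107,0, 0,0,0,112,-85,-107,0, 0,0,0,112,-85,-107,0, 0,0,0,112,-85,-107,0]'
python3 - <<'E'
from h import *
snap('side','s1');snap('top','t1');snap('wrist','w1')
A=np.array([.6933,-.0592]);c=np.radians(202.2);u=np.array([np.cos(c),np.sin(c)]);t=np.array([-u[1],u[0]])
p,R,s=tool();print((p[:2]-A)@u,(p[:2]-A)@t)
a=cv2.imread('pics/side0.png')
a=cv2.imread('pics/s1.png')[90:290,190:400];a=cv2.resize(a,None,fx=2,fy=2)
b=cv2.imread('pics/t1.png')[70:270,290:480];b=cv2.resize(b,None,fx=2,fy=2)
cv2.imwrite('pics/m1.png',np.hstack([a,b]))
E
```

```text
time_s: 2.4
tool_pos: [0.5829, -0.0326, 0.0904]
ee_rot: [-0.162, -0.688, -0.163, 0.688]
wrist_force: [1.0, -0.4, 0.2]
width: 0.0001
0.09042419879285549 -0.06571777137788501
```

View pics/m1.png

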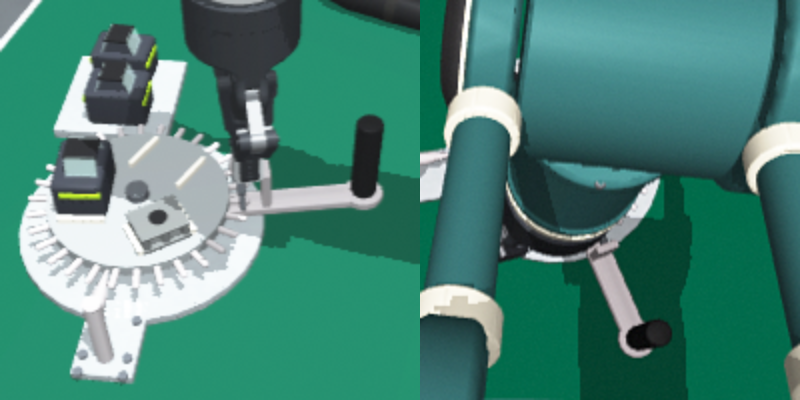

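The side view shows the fingertips beside the pawl ball (about pixel 250,170 in the mosaic), clear of the lugs. Now I'll push the ball over.

```bash
python3 -m inch '[0,0,0,0,10,1,0, 0,0,0,0,18,1,0, 0,0,0,0,25,2,0, 0,0,0,0,31,2,0, 0,0,0,0,37,3,0, 0,0,0,0,43,3,0, 0,0,0,0,48,4,0, 0,0,0,0,53,4,0, 0,0,0,0,57,4,0, 0,0,0,0,57,4,0]'
python3 - <<'E'
from h import *
snap('side','s2');snap('top','t2')
p,R,s=tool();print(s['wrist_force'])
a=cv2.imread('pics/s2.png')[90:290,190:400];a=cv2.resize(a,None,fx=2,fy=2)
b=cv2.imread('pics/t2.png')[70:270,290:480];b=cv2.resize(b,None,fx=2,fy=2)
cv2.imwrite('pics/m2.png',np.hstack([a,b]))
E
```

```text
time_s: 3.55
tool_pos: [0.6055, -0.0851, 0.09]
ee_rot: [0.163, 0.688, 0.163, -0.688]
wrist_force: [0.9, 0.8, 1.2]
width: -0.0001
[ 0.60264104 -0.11370281  0.90612392]
```

View pics/m2.png

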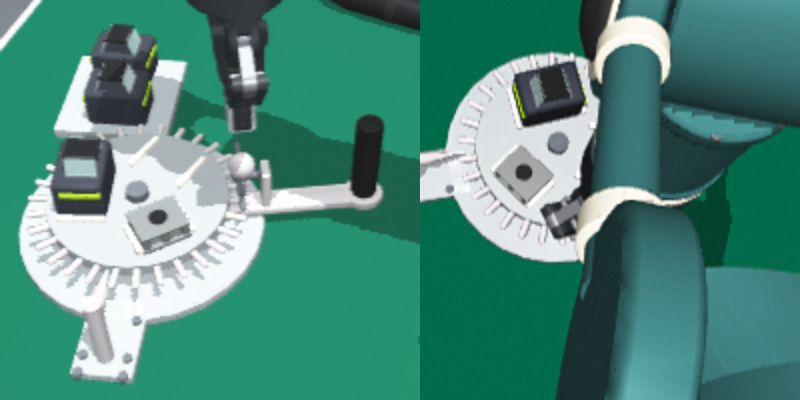

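```bash
python3 - <<'E'
from h import *
p,R,s=tool();print(s['time_s'],p,s['qpos'],R.as_matrix().round(3),s['wrist_force'])
print(proj('side',p),proj('top',p),proj('side',p+[0,0,-.008]))
snap('side','s3');snap('top','t3');snap('wrist','w3')
p,R,s=tool();print(p,s['time_s'])
E
```

```text
3.65 [ 0.60512517 -0.08467876  0.08991387] [-1.79875178e-01  2.36541895e-01  1.85441870e+00  1.48041064e-04
  1.05086730e+00  9.26172763e-01] [[-0.     0.448 -0.894]
 [ 0.    -0.894 -0.448]
 [-1.    -0.     0.   ]] [ 0.60264104 -0.11370281  0.90612392]
[310.97858418 166.98020066] [377.23433152 181.09762569] [311.12037074 170.437501  ]
[ 0.60507072 -0.08449136  0.08996869] 3.8
```

View pics/s3.png

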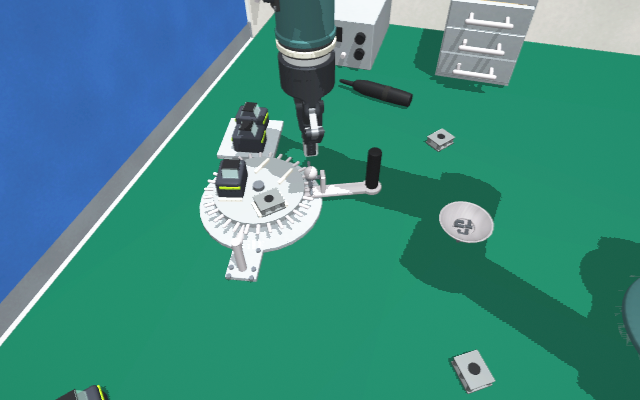

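View pics/t3.png

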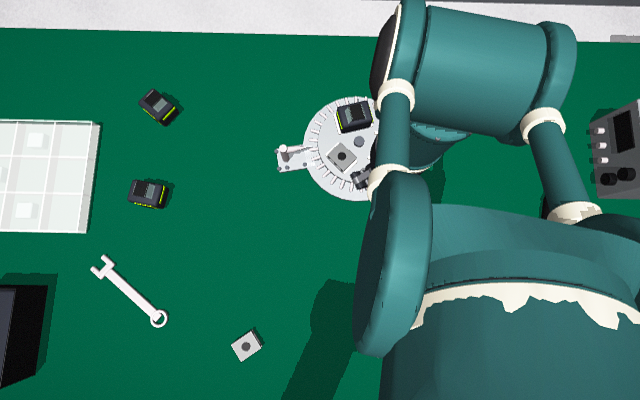

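View pics/w3.png

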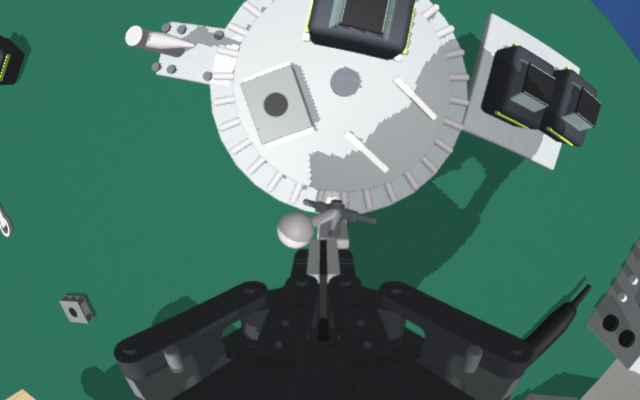

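```bash
python3 - <<'E'
import cv2,numpy as np
a=cv2.imread('pics/s3.png')[80:220,260:400];cv2.imwrite('pics/s3z.png',cv2.resize(a,None,fx=4,fy=4,interpolation=2))
from h import *
p,R,s=tool()
for d in (0,.01,.02,.03,.04,.05): print(d,proj('side',p+[0,0,d]))
E
```

```text
0 [310.97414438 167.03820539]
0.01 [310.79340732 162.63292121]
0.02 [310.60876109 158.13235506]
0.03 [310.42007748 153.53338184]
0.04 [310.22722261 148.83273832]
0.05 [310.03005661 144.02701533]
```

View pics/s3z.png

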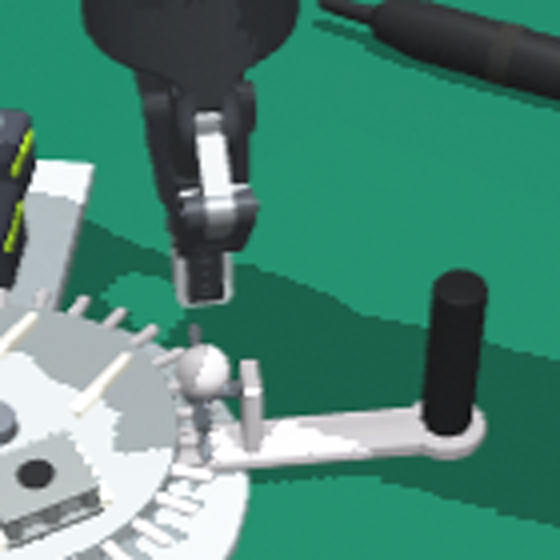

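```bash
python3 - <<'E'
import cv2,numpy as np
a=cv2.imread('pics/s1.png')[80:220,260:400];cv2.imwrite('pics/s1z.png',cv2.resize(a,None,fx=4,fy=4,interpolation=2))
from h import *
p,R,s=tool()
print(proj('side',[.5829,-.0326,.0824]),proj('side',[.5829,-.0326,.1124]))
print(atz('side',(311,155.7),.082),atz('side',(311,155.7),.112))
k=vision.get_calibration('wrist');print(k)
M=np.array(k['mtx'])
for d in (0,-.008,.02):
    c=np.array(k['R'])@(p+[0,0,d])+np.array(k['t']);th=np.arctan2(np.hypot(*c[:2]),c[2]);u=c[:2]/np.hypot(*c[:2]);print(c,M[:2,2]+M[0,0]*th*u)
E
```

```text
[314.37419272 195.11044591] [313.9101556 181.9153866]
[ 0.61645198 -0.11913077  0.082     ] [ 0.60550772 -0.08810894  0.112     ]
{'mtx': array([[309.70691629,   0.        , 322.87764168],
       [  0.        , 309.70691629, 197.94005219],
       [  0.        ,   0.        ,   1.        ]]), 'R': array([[ 4.48592949e-01, -8.93736001e-01, -5.71421984e-04],
       [-8.55098541e-01, -4.29385431e-01,  2.90576386e-01],
       [-2.59943938e-01, -1.29861896e-01, -9.56851628e-01]]), 't': array([-0.34826644,  0.4759444 ,  0.4175593 ])}
[-0.00137442  0.02097145  0.18516035] [320.58852191 232.86828245]
[-0.00136985  0.01864683  0.19281517] [320.68419324 227.79794337]
[-0.00138585  0.02678297  0.16602332] [320.31455714 247.4742521 ]
```

View pics/s1z.png

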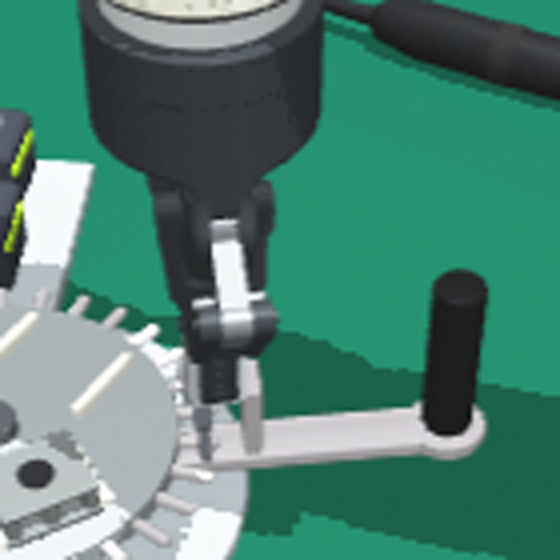

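```bash
python3 -m inch '[0,0,0,0,-30,-2,0, 0,0,0,0,-60,-4,0, 0,0,0,0,-60,-4,0, 0,0,0,10,-60,-4,0, 0,0,0,18,-60,-4,0, 0,0,0,18,-60,-4,0]'
python3 - <<'E'
from h import *
snap('side','s4');snap('wrist','w4')
p,R,s=tool();print(p,proj('side',p),proj('side',p-[0,0,.008]))
a=cv2.imread('pics/s4.png')[80:220,260:400];a=cv2.resize(a,(400,400))
b=cv2.imread('pics/w4.png')[150:350,220:420];b=cv2.resize(b,(400,400))
cv2.imwrite('pics/m4.png',np.hstack([a,b]))
E
```

```text
time_s: 4.4
tool_pos: [0.5806, -0.0298, 0.0699]
ee_rot: [-0.162, -0.687, -0.163, 0.689]
wrist_force: [-0.1, -0.5, 0.4]
width: -0.0002
[ 0.58153317 -0.02992185  0.07111611] [314.85021687 201.22986786] [314.96353517 204.5166768 ]
```

View pics/m4.png

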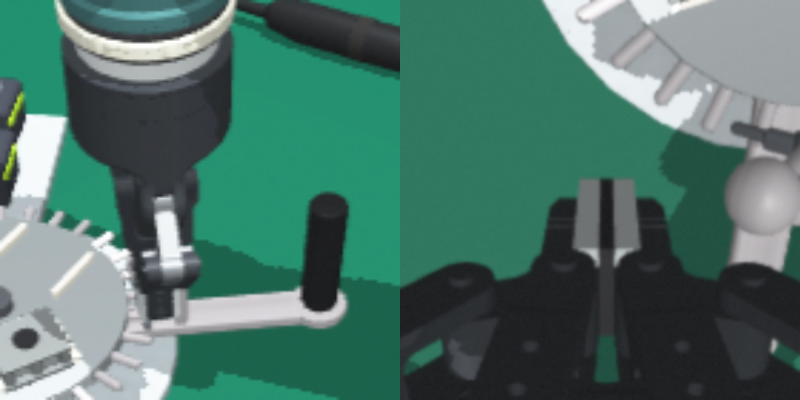

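```bash
cat >> h.py <<'E'
def wproj(X,k=None):
    k=k or vision.get_calibration('wrist');M=np.array(k['mtx'])
    c=np.array(k['R'])@np.array(X)+np.array(k['t']);r=np.hypot(*c[:2]);return M[:2,2]+M[0,0]*np.arctan2(r,c[2])*c[:2]/r
E
python3 - <<'E'
from h import *
p,R,s=tool();print(p)
print('ball w',wproj([.6003,-.0697,.093]), 'pointer', wproj([.664,.0841,.08]))
a,b=atz('side',(316,191.3),.063),atz('side',(316,191.3),.1);print(a,b)
for dz in(-.011,0,.011):
  for dx in (.008,0,-.01,-.02): print(dz,dx,wproj(p+R.apply([dx,0,dz])),proj('side',p+R.apply([dx,-.012,dz])))
E
```

```text
[ 0.58153317 -0.02992185  0.07111611]
ball w [400.57043284 249.67590331] pointer [200.51907671  21.49613116]
[ 0.58867174 -0.05821701  0.063     ] [ 0.57765248 -0.02570941  0.1       ]
-0.011 0.008 [320.6222072  211.18434623] [309.33171394 211.03878972]
-0.011 0 [320.52263741 215.68617431] [309.16001175 207.76463537]
-0.011 -0.01 [320.38647093 221.86300189] [308.94104033 203.58911343]
-0.011 -0.02 [320.2354167  228.74302256] [308.71708891 199.31862899]
0 0.008 [320.66150569 227.78568819] [316.15359279 210.10295299]
0 0 [320.5668208 232.8548419] [316.04274287 206.82559473]
0 -0.01 [320.43791516 239.78177018] [315.90138062 202.64611762]
0 -0.02 [320.29572499 247.45742348] [315.75680856 198.37173969]
0.011 0.008 [320.70325829 243.6847504 ] [322.95440947 209.17000561]
0.011 0 [320.61358879 249.24007213] [322.9040355  205.88947903]
0.011 -0.01 [320.49207974 256.79870995] [322.83979771 201.70609199]
0.011 -0.02 [320.35882976 265.12907507] [322.77410364 197.42786664]
```

View pics/w4.png

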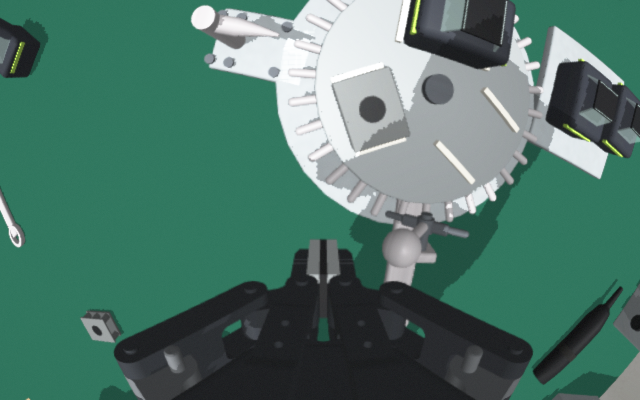

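```bash
python3 -m inch '[0,0,0,12,0,0,0, 0,0,0,22,0,0,0, 0,0,0,22,0,0,0]'
python3 - <<'E'
from h import *
snap('side','s5')
p,R,s=tool();print(p,s['wrist_force'])
for dx in (.008,-.01,-.02,-.03,-.04): print(dx,proj('side',p+R.apply([dx,0,0])))
a=cv2.imread('pics/s5.png')[80:220,260:400];a=cv2.resize(a,(560,560))
cv2.imwrite('pics/m5.png',a)
E
```

```text
time_s: 4.8
tool_pos: [0.5799, -0.0293, 0.0475]
ee_rot: [-0.162, -0.687, -0.163, 0.69]
wrist_force: [0.2, 0.2, -0.5]
width: 0.0
[ 0.58049135 -0.02929138  0.04834227] [-0.55685774  0.79410137 -0.5608395 ]
0.008 [315.77616408 213.99037496]
-0.01 [315.50880375 206.86581714]
-0.02 [315.35571983 202.7864711 ]
-0.03 [315.19924897 198.616871  ]
-0.04 [315.03927753 194.35398808]
```

View pics/m5.png

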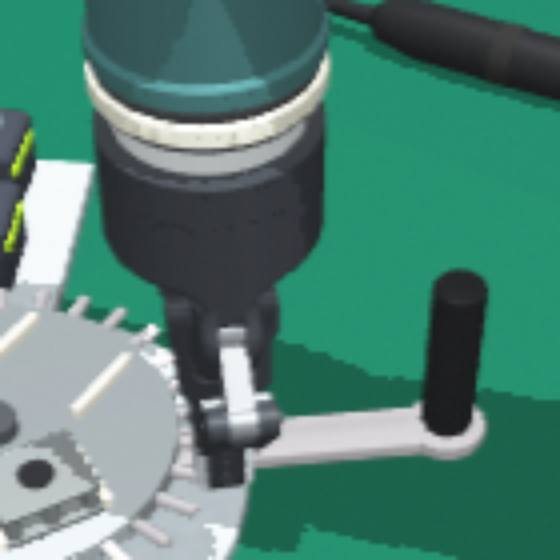

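```bash
python3 -m inch '[0,0,0,-5,12,2,0, 0,0,0,-5,20,2,0, 0,0,0,-5,27,3,0, 0,0,0,-5,33,4,0, 0,0,0,-5,39,4,0, 0,0,0,-5,45,5,0, 0,0,0,-5,50,5,0, 0,0,0,-5,55,6,0, 0,0,0,-5,60,6,0, 0,0,0,-5,60,6,0]'
python3 - <<'E'
from h import *
snap('side','s6');snap('wrist','w6')
p,R,s=tool();print(p,s['wrist_force'])
a=cv2.imread('pics/s6.png')[80:220,260:400];a=cv2.resize(a,(400,400))
b=cv2.imread('pics/w6.png')[150:350,220:420];b=cv2.resize(b,(400,400))
cv2.imwrite('pics/m6.png',np.hstack([a,b]))
E
```

```text
time_s: 5.85
tool_pos: [0.6037, -0.0863, 0.055]
ee_rot: [0.163, 0.688, 0.163, -0.688]
wrist_force: [-0.9, 0.3, 0.2]
width: -0.0001
[ 0.60336539 -0.08569376  0.05488943] [-0.22364953  0.10851309 -0.42880017]
```

View pics/m6.png

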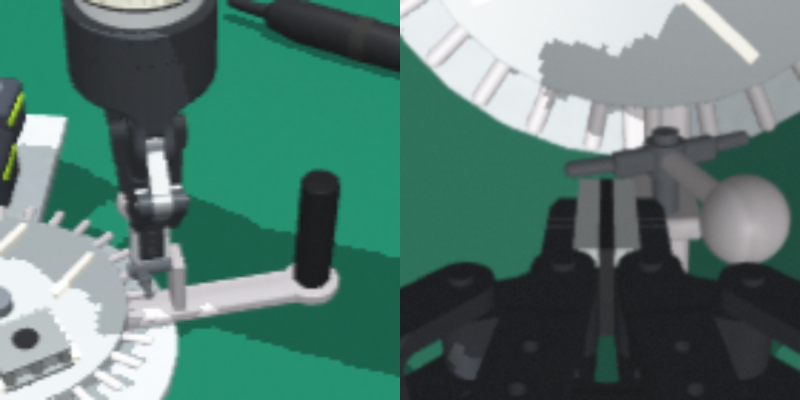

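The wrist view shows the ball now leaning to the right, at about (745,220) in the mosaic, so the pawl is tipped. I'll lift clear, open, and re-measure the post.

```bash
python3 -m inch '[0,0,0,-10,-8,0,0, 0,0,0,-60,-8,0,0, 5,0,0,-100,-8,30,50, 10,0,0,-100,-8,80,50, 15,0,0,-100,0,120,50, 15,0,0,-100,0,120,50, 15,0,0,-100,0,120,50]'
python3 - <<'E'
from h import *
for c in ['side','top']:
    snap(c,c+'7')
    for n in ['tab_knob','post','dial']:
        print(c,n,[(np.round(r['position'],1),round(r['p'],2)) for r in nets.pinpoint(c,n)[:2]])
p,R,s=tool();print(p,s['wrist_force'],s['width'],s['qpos'][5])
a=cv2.imread('pics/side7.png')[80:280,190:400];a=cv2.resize(a,None,fx=2,fy=2)
b=cv2.imread('pics/top7.png')[70:270,260:450];b=cv2.resize(b,None,fx=2,fy=2)
cv2.imwrite('pics/m7.png',np.hstack([a,b]))
E
```

```text
time_s: 6.65
tool_pos: [0.4959, -0.1392, 0.1559]
ee_rot: [0.072, 0.704, 0.071, -0.703]
wrist_force: [0.6, 0.3, 0.0]
width: 0.0498
side tab_knob [(array([305.7, 143.6]), 0.71)]
side post [(array([370.8, 158. ]), 0.63)]
side dial [(array([263.8, 204.1]), 0.79)]
top tab_knob [(array([397.3, 169.7]), 0.49)]
top post [(array([414.3, 233.3]), 0.64)]
top dial [(array([360.8, 146.5]), 0.91)]
[ 0.49657874 -0.13892164  0.15470711] [-0.45935059 -0.46612346 -0.03577525] 0.04989293626262244 1.0455029241926679
```

View pics/m7.png

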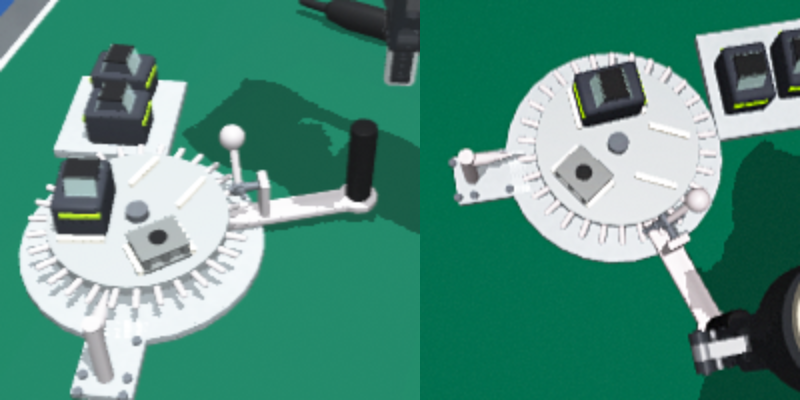

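```bash
python3 - <<'E'
from h import *
A=np.array([.6933,-.0592])
for c,px,z in [('side',(372,143.5),.105),('side',(370.8,158),.064),('top',(414.3,233.3),.064)]:
    q=atz(c,px,z);d=q[:2]-A;print(q,np.hypot(*d),np.degrees(np.arctan2(d[1],d[0]))%360-191.6)
def P(h): 
    a=np.radians(191.6+h);return A+.2*np.array([np.cos(a),np.sin(a)])
for h in (12,13,14,15,16,18): print(h,P(h),proj('side',[*P(h),.105]),proj('side',[*P(h),.064]))
E
```

```text
[ 0.51830395 -0.15307442  0.105     ] 0.1985850564504436 16.61076974457731
[ 0.51913059 -0.16163478  0.064     ] 0.20205906681622016 18.861191854497548
[ 0.51633661 -0.15478213  0.064     ] 0.20112678537487785 16.77453696450297
12 [ 0.51002745 -0.13926981] [375.07806629 149.65640727] [373.12376581 167.42062627]
13 [ 0.51145278 -0.14245616] [374.64464961 148.27321368] [372.71429932 166.03938781]
14 [ 0.51293349 -0.14561715] [374.17835439 146.90249361] [372.27314723 164.67020464]
15 [ 0.51446915 -0.14875182] [373.67962908 145.54451475] [371.80072727 163.31335401]
16 [ 0.51605928 -0.15185921] [373.14892391 144.19953537] [371.29745941 161.96910399]
18 [ 0.51940101 -0.15798837] [371.99338143 141.54956244] [370.20006873 159.31943331]
```

```bash
python3 - <<'E'
from h import *
to([.5172,-.154,.155]);to([.5172,-.154,.055])
A=np.array([.6933,-.0592])
E
python3 -m inch '[0,0,0,0,19,-17,50, 0,0,0,0,19,-17,50, 0,0,0,0,19,-17,50]'
python3 - <<'E'
from h import *
snap('wrist','w8');snap('side','s8');to([.5172,-.154,.155]);
for z in (.105,.064):print(wproj([.5172,-.154,z]))
a=cv2.imread('pics/s8.png')[40:240,260:460];a=cv2.resize(a,(400,400))
b=cv2.imread('pics/w8.png')[100:350,200:450];b=cv2.resize(b,(400,400))
cv2.imwrite('pics/m8.png',np.hstack([a,b]))
E
```

```text
shift mm [ -0.3  18.9 -17.1] tool y yaw -78.3
shift mm [ 99.7  19.  -17.2] tool y yaw -78.3
time_s: 7.35
tool_pos: [0.5168, -0.1545, 0.1546]
ee_rot: [-0.071, -0.703, -0.072, 0.704]
wrist_force: [0.6, 0.9, 0.3]
width: 0.0497
shift mm [-0.4  0.  -1.1] tool y yaw -78.4
[321.1353369  205.71029386]
[321.45115327 190.96047058]
```

View pics/m8.png

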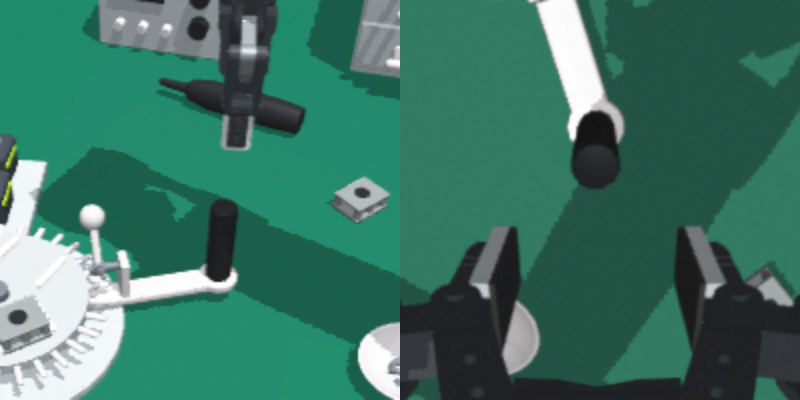

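```bash
python3 -m inch '[0,0,0,45,0,-1,50, 0,0,0,75,0,-1,50, 0,0,0,95,0,-1,50, 0,0,0,95,0,-1,50, 0,0,0,95,0,-1,50]'
python3 - <<'E'
from h import *
snap('wrist','w9');snap('side','s9');to([.5172,-.154,.155]);
a=cv2.imread('pics/s9.png')[40:240,260:460];a=cv2.resize(a,(400,400))
b=cv2.imread('pics/w9.png')[100:350,200:450];b=cv2.resize(b,(400,400))
cv2.imwrite('pics/m9.png',np.hstack([a,b]))
E
```

```text
time_s: 7.95
tool_pos: [0.5172, -0.1541, 0.0601]
ee_rot: [-0.072, -0.703, -0.072, 0.704]
wrist_force: [0.1, 0.0, 0.6]
width: 0.0497
shift mm [-93.3  -0.9   1.3] tool y yaw -78.4
```

View pics/m9.png

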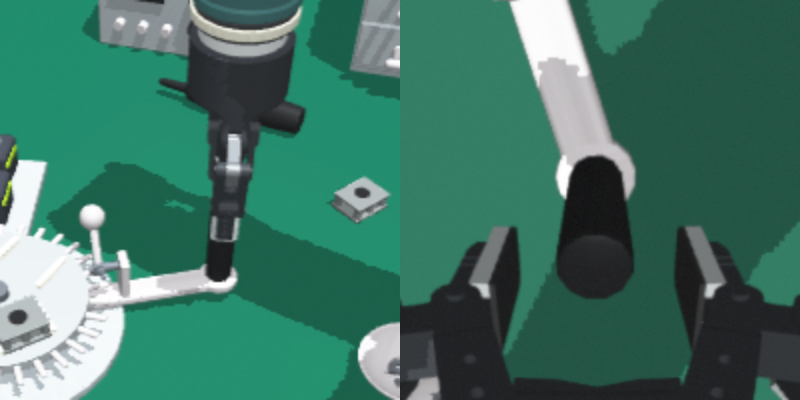

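```bash
python3 -m inch '[0,0,0,10,0,-1,28, 0,0,0,10,0,-1,28, 0,0,0,10,0,-1,28, 0,0,0,10,-23,5,28, 0,0,0,10,-47,8,28, 0,0,0,10,-72,8,28, 0,0,0,10,-96,5,28, 0,0,0,10,-119,-1,28, 0,0,0,10,-141,-10,28, 0,0,0,10,-141,-10,28]'
python3 - <<'E'
from h import *
snap('wrist','w10');snap('side','s10')
p,R,s=tool();print(s['wrist_force'],s['width'],p)
A=np.array([.6933,-.0592]);d=p[:2]-A;print(np.hypot(*d),np.degrees(np.arctan2(d[1],d[0]))%360-191.6)
a=cv2.imread('pics/s10.png')[80:280,180:380];a=cv2.resize(a,(400,400))
b=cv2.imread('pics/w10.png')[0:350,100:450];b=cv2.resize(b,(400,400))
cv2.imwrite('pics/m10.png',np.hstack([a,b]))
E
```

```text
time_s: 9.05
tool_pos: [0.4992, -0.012, 0.0503]
ee_rot: [0.072, 0.704, 0.073, -0.703]
wrist_force: [-1.0, 2.0, 3.0]
width: 0.0284
[-2.74448137  4.57578896  1.95720892] 0.027810746951345278 [ 0.4988043  -0.01325698  0.05033515]
0.19984829041143853 -24.89056652061143
```

View pics/m10.png

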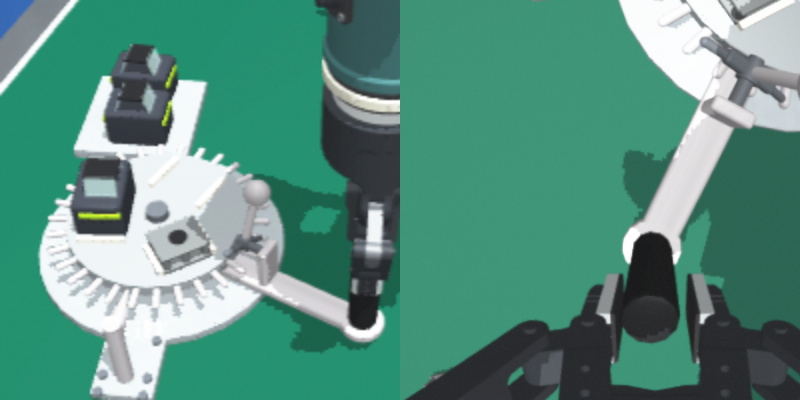

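```bash
python3 -m inch '[0,0,0,0,15,6,28, 0,0,0,0,30,11,28, 0,0,0,0,53,16,28, 0,0,0,0,81,19,28, 0,0,0,0,109,17,28, 0,0,0,0,133,13,28, 0,0,0,0,153,6,28, 0,0,0,0,162,3,28, 0,0,0,0,168,0,28, 0,0,0,0,168,0,28]'
python3 - <<'E'
from h import *
snap('top','t11');snap('side','s11')
p,R,s=tool();print(s['wrist_force'],s['width'],p)
A=np.array([.6933,-.0592]);d=p[:2]-A;print(np.hypot(*d),np.degrees(np.arctan2(d[1],d[0]))%360-191.6)
a=cv2.imread('pics/s11.png')[80:280,180:380];a=cv2.resize(a,(400,400))
b=cv2.imread('pics/t11.png')[70:270,260:460];b=cv2.resize(b,(400,400))
cv2.imwrite('pics/m11.png',np.hstack([a,b]))
E
```

```text
time_s: 10.15
tool_pos: [0.5311, -0.1785, 0.049]
ee_rot: [-0.07, -0.702, -0.072, 0.705]
wrist_force: [-3.5, 3.0, -0.3]
width: 0.0283
[-2.83405     2.63278788 -0.49077992] 0.02788373022369681 [ 0.53162586 -0.17848788  0.04923598]
0.20091820736760074 24.820986114444935
```

View pics/m11.png

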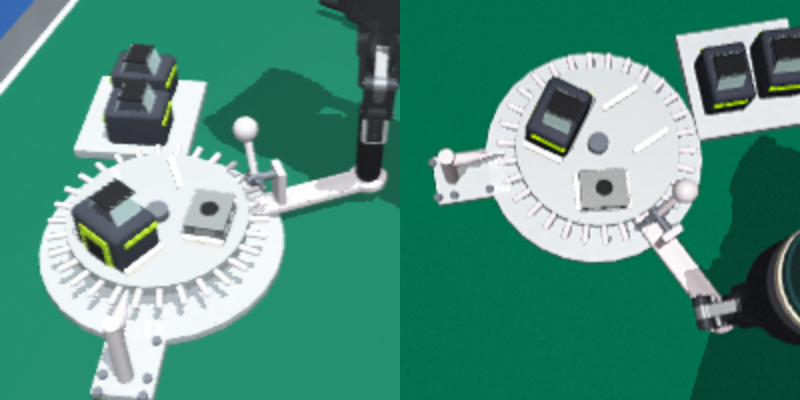

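```bash
cat > fit.py <<'E'
from h import *
from scipy.optimize import minimize
A=np.array([.6933,-.0592]);Y=11.6
def load(f): return cv2.imread(f)
def housemask(f,cam,s0):
    im=load(f).astype(int);mx=im.max(2);b,g,r=im[:,:,0],im[:,:,1],im[:,:,2]
    dark=(mx<110)|((g>150)&(b<110)&(r>120))   # dark body or lime stripe
    m=dark.astype(np.uint8)
    return m
def corners(s,r0,a,b,h1,inset):
    th=np.radians(90+Y+s);n=np.array([np.cos(th),np.sin(th)]);t=np.array([-n[1],n[0]])
    P=[]
    for z,k in((.045,0),(h1,0),(.098,inset)):
        for i in(-1,1):
            for j in(-1,1): P.append([*(A+n*(r0+i*(b-k)/2)+t*(j*(a-k)/2)),z])
    return P
def poly(cam,P,shape=(400,640),S=1):
    q=np.array([proj(cam,x) for x in P],np.float32);hull=cv2.convexHull(q)
    m=np.zeros(shape,np.uint8);cv2.fillConvexPoly(m,np.round(hull*16).astype(np.int32),1,shift=4);return m
def fit(files,s0,r0=.047,dims=(.060,.044)):
    ms={c:housemask(f,c,s0) for c,f in files.items()}
    # restrict to neighbourhood of the guess, largest component
    for c in ms:
        g=cv2.dilate(poly(c,corners(s0,r0,*dims,.08,.01)),np.ones((15,15)))
        m=cv2.morphologyEx(ms[c]*g,cv2.MORPH_CLOSE,np.ones((7,7)));m=cv2.morphologyEx(m,cv2.MORPH_OPEN,np.ones((3,3)))
        n,l,st,_=cv2.connectedComponentsWithStats(m);k=1+np.argmax(st[1:,4]);m=(l==k).astype(np.uint8)
        cs,_=cv2.findContours(m,0,2);m=m*0;cv2.drawContours(m,cs,-1,1,-1)
        ms[c]=m
    def cost(v):
        e=0
        for c in ms:
            p=poly(c,corners(v[0]*10,v[1]/100,*dims,v[2]/100,v[3]/100));e+=1-(p&ms[c]).sum()/max(1,(p|ms[c]).sum())
        return e
    best=None
    for ds in(-8,-3,3,8):
        r=minimize(cost,[(s0+ds)/10,r0*100,8.,.5],method='Nelder-Mead',options=dict(initial_simplex=None,xatol=1e-3,fatol=1e-4,maxiter=400))
        if best is None or r.fun<best.fun:best=r
    return best.x*[10,10,10,10],best.fun,ms
E
python3 - <<'E'
from fit import *
for F,s0 in [(dict(top='pics/top0.png',side='pics/side0.png'),-88),(dict(top='pics/t11.png',side='pics/s11.png'),-41)]:
    for d in((.044,.060),(.060,.044)):
        print(d,fit(F,s0,dims=d)[:2], [fit({c:F[c]},s0,dims=d)[:2] for c in F])
E
```

```text
Traceback (most recent call last):
  File "fit.py", line 36, in fit
    r=minimize(cost,[(s0+ds)/10,r0*100,8.,.5],method='Nelder-Mead',options=dict(initial_simplex=None,xatol=1e-3,fatol=1e-4,maxiter=400))
  File "fit.py", line 32, in cost
    p=poly(c,corners(v[0]*10,v[1]/100,*dims,v[2]/100,v[3]/100));e+=1-(p&ms[c]).sum()/max(1,(p|ms[c]).sum())
  File "fit.py", line 18, in poly
    q=np.array([proj(cam,x) for x in P],np.float32);hull=cv2.convexHull(q)
                ~~~~^^^^^^^
  File "h.py", line 11, in proj
    k=vision.get_calibration(c);p=np.array(k['mtx'])@(np.array(k['R'])@np.array(X)+np.array(k['t']));return p[:2]/p[2]
ValueError: time passes only in moves, steps and waits
```

```bash
python3 -m inch '[0,0,0,0,-15,6,28, 0,0,0,0,-36,13,28, 0,0,0,0,-60,17,28, 0,0,0,0,-88,19,28, 0,0,0,0,-116,17,28, 0,0,0,0,-138,11,28, 0,0,0,0,-155,6,28, 0,0,0,0,-163,3,28, 0,0,0,0,-168,0,28, 0,0,0,0,-168,0,28]'
python3 - <<'E'
from h import *
snap('top','t12');snap('side','s12')
p,R,s=tool();print(s['wrist_force'],s['width'],p)
A=np.array([.6933,-.0592]);d=p[:2]-A;print(np.hypot(*d),np.degrees(np.arctan2(d[1],d[0]))%360-191.6)
from fit import *
F=dict(top='pics/t12.png',side='pics/s12.png')
for d in((.044,.060),(.060,.044)): print(d,fit(F,-41,dims=d)[:2])
a=cv2.imread('pics/s12.png')[80:280,180:380];a=cv2.resize(a,(400,400))
b=cv2.imread('pics/t12.png')[70:270,260:460];b=cv2.resize(b,(400,400))
cv2.imwrite('pics/m12.png',np.hstack([a,b]))
E
```

```text
time_s: 11.25
tool_pos: [0.4997, -0.0139, 0.0504]
ee_rot: [0.072, 0.704, 0.072, -0.703]
wrist_force: [-0.8, 0.3, -1.4]
width: 0.0278
[ 0.14110156 -0.15104335 -0.27228553] 0.028214768379265863 [ 0.49929128 -0.01454687  0.05016789]
0.1990811047880413 -24.561493550131473Traceback (most recent call last):
  File "<stdin>", line 7, in <module>
  File "fit.py", line 36, in fit
    r=minimize(cost,[(s0+ds)/10,r0*100,8.,.5],method='Nelder-Mead',options=dict(initial_simplex=None,xatol=1e-3,fatol=1e-4,maxiter=400))
    res = _minimize_neldermead(fun, x0, args, callback, bounds=bounds,
                               **options)
    fsim[j] = func(sim[j])
              ~~~~^^^^^^^^
    fx = function(np.copy(x), *(wrapper_args + args))
  File "fit.py", line 32, in cost
    p=poly(c,corners(v[0]*10,v[1]/100,*dims,v[2]/100,v[3]/100));e+=1-(p&ms[c]).sum()/max(1,(p|ms[c]).sum())
  File "fit.py", line 18, in poly
    q=np.array([proj(cam,x) for x in P],np.float32);hull=cv2.convexHull(q)
                ~~~~^^^^^^^
  File "h.py", line 11, in proj
    k=vision.get_calibration(c);p=np.array(k['mtx'])@(np.array(k['R'])@np.array(X)+np.array(k['t']));return p[:2]/p[2]
ValueError: time passes only in moves, steps and waits
```

Too many calibration calls, so I'll cache it.

```bash
cat >> h.py <<'E'
_c={}
def proj(c,X):
    if c not in _c:_c[c]=vision.get_calibration(c)
    k=_c[c];p=np.array(k['mtx'])@(np.array(k['R'])@np.array(X)+np.array(k['t']));return p[:2]/p[2]
E
python3 - <<'E'
from fit import *
for F,s0 in [(dict(top='pics/top0.png',side='pics/side0.png'),-88),(dict(top='pics/t11.png',side='pics/s11.png'),-41),(dict(top='pics/t12.png',side='pics/s12.png'),-41)]:
    for d in((.044,.060),(.060,.044)):
        print(d,[(np.round(v[0],1),round(v[1],3)) for v in [fit(F,s0,dims=d)]+[fit({c:F[c]},s0,dims=d) for c in F]])
a=cv2.imread('pics/s12.png')[80:280,180:380];a=cv2.resize(a,(400,400))
b=cv2.imread('pics/t12.png')[70:270,260:460];b=cv2.resize(b,(400,400))
cv2.imwrite('pics/m12.png',np.hstack([a,b]))
E
```

```text
(0.044, 0.06) [(array([-84.8,  54.1,  72.6,   5.2]), np.float64(0.732)), (array([-83.5,  54. , 109.2,  -6. ]), np.float64(0.258)), (array([-75.4,  44.2,  79.1,   6.2]), np.float64(0.303))]
(0.06, 0.044) [(array([-83.2,  44.3,  47.6,   6.4]), np.float64(0.579)), (array([-86. ,  46.4,  82.6,   5.5]), np.float64(0.334)), (array([-79. ,  44.1,  79.6,   5.9]), np.float64(0.231))]
(0.044, 0.06) [(array([-31.9,  42.7,  71.7,   5.4]), np.float64(0.64)), (array([-32.9,  51.1,  79.5,   5.2]), np.float64(0.301)), (array([-31.1,  41.1,  88.1,   6.6]), np.float64(0.342))]
(0.06, 0.044) [(array([-34. ,  45.3,  59. ,   6.3]), np.float64(0.492)), (array([-35. ,  45.2,  75.2,   6.6]), np.float64(0.167)), (array([-37.6,  46.1,  77. ,   6.2]), np.float64(0.326))]
(0.044, 0.06) [(array([-31.9,  42.7,  71.7,   5.4]), np.float64(0.647)), (array([-32.4,  50.8,  76.8,   5.3]), np.float64(0.285)), (array([-31.1,  41.1,  88.1,   6.6]), np.float64(0.363))]
(0.06, 0.044) [(array([-33.7,  45.5,  77.9,   6.3]), np.float64(0.522)), (array([-33.5,  44.9,  79. ,   6.7]), np.float64(0.159)), (array([-37. ,  46.4,  76.7,   6.3]), np.float64(0.348))]
```

View pics/m12.png

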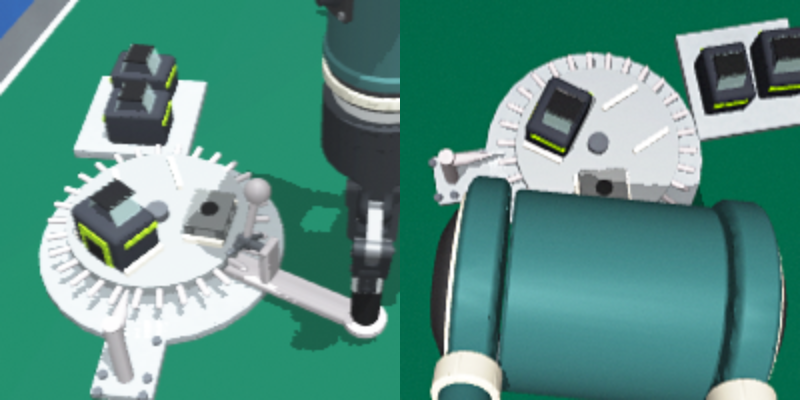

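```bash
cat > rect.py <<'E'
from h import *
A=np.array([.6933,-.0592]);Y=np.radians(11.6)
ex=np.array([np.cos(Y),np.sin(Y)]);ey=np.array([-np.sin(Y),np.cos(Y)])
def rect(f,cam,z,half=.13,n=560,k=None,fish=False):
    im=cv2.imread(f);g=np.linspace(-half,half,n)
    gx,gy=np.meshgrid(g,-g)   # station x right, station y up
    W=np.stack([A[0]+gx*ex[0]+gy*ey[0],A[1]+gx*ex[1]+gy*ey[1],np.full_like(gx,z)],-1)
    k=k or vision.get_calibration(cam);M=np.array(k['mtx'])
    C=W@np.array(k['R']).T+np.array(k['t'])
    if fish:
        r=np.hypot(C[...,0],C[...,1]);s=M[0,0]*np.arctan2(r,C[...,2])/r;u,v=M[0,2]+s*C[...,0],M[1,2]+s*C[...,1]
    else: u,v=M[0,2]+M[0,0]*C[...,0]/C[...,2],M[1,2]+M[1,1]*C[...,1]/C[...,2]
    return cv2.remap(im,u.astype(np.float32),v.astype(np.float32),cv2.INTER_CUBIC)
E
python3 - <<'E'
from rect import *
a=rect('pics/t11.png','top',.042,n=400);b=rect('pics/top0.png','top',.042,n=400)
cv2.imwrite('pics/r11.png',np.hstack([a,b]))
E
```

```text
(no output)
```

View pics/r11.png

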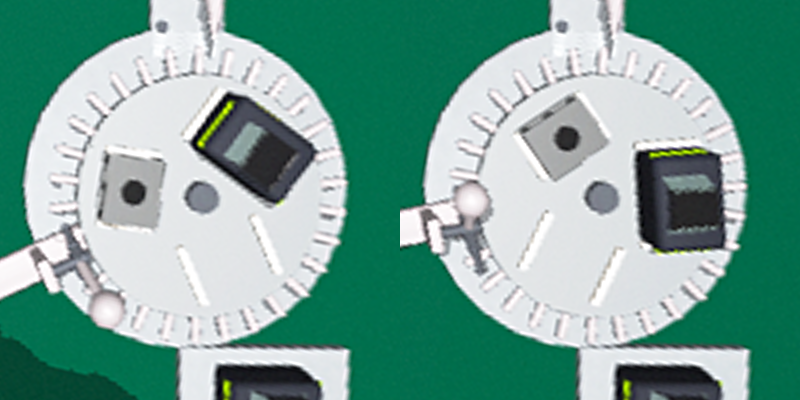

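```bash
python3 -m inch '[0,0,0,0,15,6,28, 0,0,0,0,30,11,28, 0,0,0,0,46,15,28, 0,0,0,0,60,17,28, 0,0,0,0,72,18,28, 0,0,0,0,80,18,28, 0,0,0,0,83,18,28, 0,0,0,0,83,18,28]'
python3 - <<'E'
from rect import *
snap('top','t13');snap('side','s13')
k=vision.get_calibration('wrist');snap('wrist','w13')
p,R,s=tool();print(s['wrist_force'],s['width'],p)
d=p[:2]-A;print(np.hypot(*d),np.degrees(np.arctan2(d[1],d[0]))%360-191.6)
a=rect('pics/t13.png','top',.042,n=400)
b=rect('pics/w13.png','wrist',.042,n=400,k=k,fish=True)
cv2.imwrite('pics/r13.png',np.hstack([a,b]))
E
```

```text
time_s: 12.15
tool_pos: [0.4963, -0.0994, 0.0491]
ee_rot: [-0.07, -0.702, -0.072, 0.705]
wrist_force: [-3.0, 2.3, -0.1]
width: 0.0278
[-2.18618019  2.98150442 -1.34730979] 0.027578467948267963 [ 0.49715535 -0.09917646  0.04937778]
0.20017702409825464 -0.08025942645059558
```

View pics/r13.png

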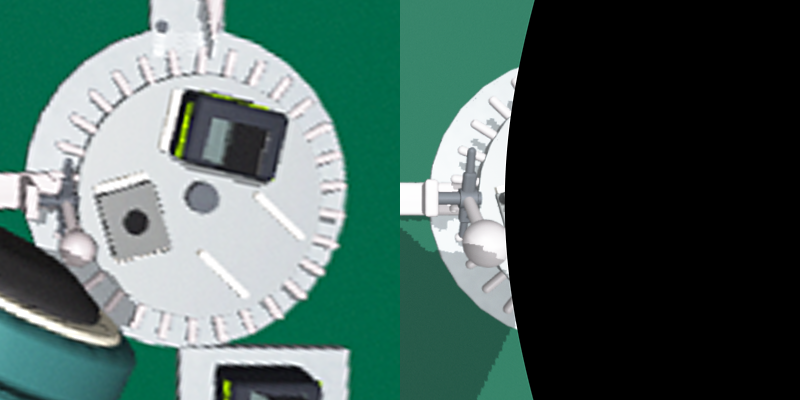

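View pics/w13.png

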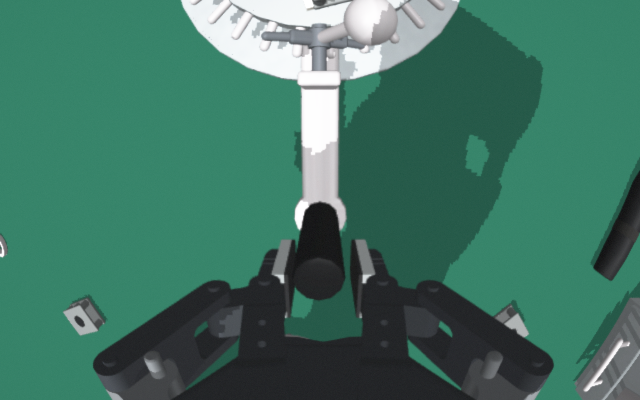

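```bash
cat > meas.py <<'E'
import sys
from rect import *
f,z,out=sys.argv[1],float(sys.argv[2]),sys.argv[3]
a=rect(f,'top',z,half=.09,n=600)
c=a.copy()
for g in range(0,600,100): cv2.line(c,(g,0),(g,600),(0,0,255),1);cv2.line(c,(0,g),(600,g),(0,0,255),1)
cv2.imwrite(out,c[:600])
lsd=cv2.createLineSegmentDetector()
L=lsd.detect(cv2.cvtColor(a,cv2.COLOR_BGR2GRAY))[0][:,0]
for x1,y1,x2,y2 in L:
    l=np.hypot(x2-x1,y2-y1)
    if l>45:
        an=np.degrees(np.arctan2(-(y2-y1),x2-x1))%90; an=an-90 if an>45 else an
        print(np.round([x1,y1,x2,y2]),round(l),'ang mod90 %.1f'%an)
E
python3 meas.py pics/t13.png .07 pics/r13b.png
```

```text
[205. 184. 238.  52.] 136 ang mod90 -14.0
[ -0. 568.  55. 583.] 57 ang mod90 -14.7
[244.  79. 228. 156.] 79 ang mod90 -11.7
[147. 579. 229. 589.] 83 ang mod90 -6.7
[457. 115. 439. 186.] 74 ang mod90 -14.4
[337. 589. 282. 592.] 55 ang mod90 3.2
[586. 593. 397. 591.] 189 ang mod90 -0.6
[ 19. 285.  22. 337.] 52 ang mod90 3.9
[ -1. 425.  67. 512.] 111 ang mod90 38.1
[508.  55. 451.  -3.] 80 ang mod90 44.7
[356. 231. 278. 214.] 79 ang mod90 -12.3
[351. 572. 405. 549.] 58 ang mod90 23.2
[29. -2. -3. 29.] 45 ang mod90 43.9
[91. 94. 52. 59.] 52 ang mod90 -41.8
[233. 189. 256.  82.] 109 ang mod90 -12.3
[43. 64. 76. 97.] 46 ang mod90 45.0
[547. 120. 507.  55.] 76 ang mod90 31.2
[569. 308. 577. 249.] 60 ang mod90 -7.2
[574. 215. 546. 116.] 103 ang mod90 16.2
[444. 455. 478. 487.] 47 ang mod90 -43.6
[554. 369. 574. 314.] 58 ang mod90 -20.1
[ 94. 574.  30. 560.] 65 ang mod90 -12.1
[445. 520. 480. 490.] 46 ang mod90 40.3
[303. 525. 313. 574.] 50 ang mod90 11.6
[396. 257. 340. 246.] 57 ang mod90 -11.2
[343. 239. 241. 220.] 103 ang mod90 -10.8
[217.  53. 202. 130.] 79 ang mod90 -10.9
[297. 111. 287. 161.] 50 ang mod90 -11.7
[530. 125. 487. 149.] 50 ang mod90 29.0
[199. 107. 209.  53.] 55 ang mod90 -10.6
[496.  73. 455. 106.] 52 ang mod90 38.6
[316. 207. 326. 162.] 46 ang mod90 -13.7
[198. 516. 187. 565.] 50 ang mod90 -13.6
[260. 107. 249. 167.] 61 ang mod90 -10.8
[421. 222. 430. 173.] 50 ang mod90 -10.8
[104. 472.  75. 510.] 47 ang mod90 -37.4
[397. 178. 388. 226.] 49 ang mod90 -10.1
[374. 477. 286. 391.] 124 ang mod90 -44.1
[489. 356. 401. 269.] 124 ang mod90 -44.3
```

View pics/r13b.png

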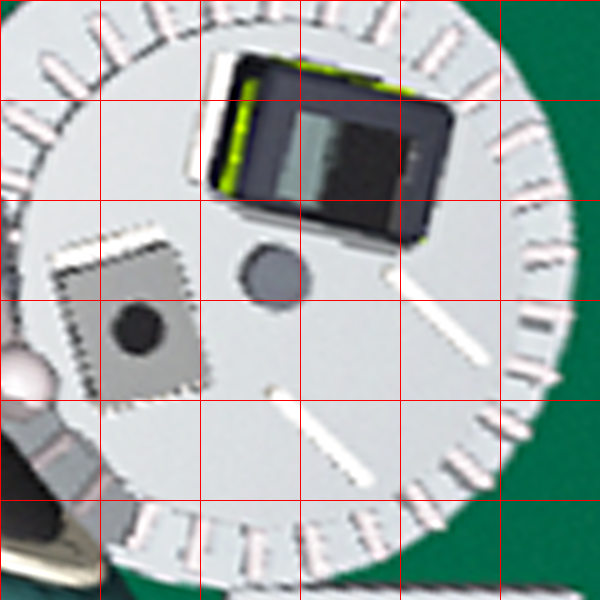

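```bash
python3 -m inch '[0,0,0,0,10,0,28, 0,0,0,0,18,-1,28, 0,0,0,0,24,-1,28, 0,0,0,0,26,-2,28, 0,0,0,0,26,-2,28, 0,0,0,0,26,-2,28]'
python3 - <<'E'
from rect import *
snap('top','t14')
p,R,s=tool();print(s['wrist_force'],s['width'],p)
d=p[:2]-A;print(np.hypot(*d),np.degrees(np.arctan2(d[1],d[0]))%360-191.6)
E
python3 meas.py pics/t14.png .07 pics/r14b.png
```

```text
time_s: 12.9
tool_pos: [0.505, -0.124, 0.0497]
ee_rot: [-0.072, -0.703, -0.072, 0.704]
wrist_force: [-2.1, 2.2, -0.9]
width: 0.0277
[-2.46031032  3.41740343 -1.68797614] 0.02840453732145564 [ 0.50506631 -0.12403117  0.04972014]
0.1990854147202514 7.404655379338493
[198. 159. 206.  87.] 73 ang mod90 -6.5
[327.  72. 266.  61.] 63 ang mod90 -10.4
[ 54. 297. 101. 283.] 49 ang mod90 17.8
[267.  68. 331.  81.] 65 ang mod90 -10.8
[219.  90. 206. 204.] 115 ang mod90 -6.4
[210.  58. 262.  61.] 52 ang mod90 -3.4
[101. 281. 152. 258.] 57 ang mod90 24.1
[346. 590. 299. 590.] 46 ang mod90 0.8
[423. 182. 415. 229.] 48 ang mod90 -9.4
[143. 577. 188. 585.] 46 ang mod90 -9.8
[586. 593. 404. 591.] 181 ang mod90 -0.6
[326. 579. 386. 559.] 64 ang mod90 18.3
[508.  54. 451.  -3.] 80 ang mod90 45.0
[403. 591. 347. 589.] 57 ang mod90 -1.5
[29. -2. -3. 29.] 45 ang mod90 44.0
[277. 220. 226. 210.] 52 ang mod90 -12.0
[127. 494. 101. 535.] 49 ang mod90 -32.3
[429. 122. 423. 182.] 60 ang mod90 -6.6
[385. 499. 408. 539.] 46 ang mod90 30.6
[556. 139. 507.  53.] 99 ang mod90 29.9
[219. 174. 232.  92.] 82 ang mod90
[... 360 characters left out ...]
d90 6.1
[325. 243. 215. 220.] 113 ang mod90 -11.6
[188. 102. 174. 184.] 84 ang mod90 -9.3
[415.  10. 389.  52.] 49 ang mod90 -31.8
[538. 149. 496. 167.] 45 ang mod90 23.1
[176. 518. 161. 561.] 45 ang mod90 -18.3
[275. 118. 262. 200.] 82 ang mod90 -8.9
[230. 523. 224. 569.] 47 ang mod90 -6.9
[468.  45. 432.  84.] 53 ang mod90 -42.9
[177. 507. 233. 521.] 58 ang mod90 -13.7
[513.  91. 470. 120.] 52 ang mod90 34.2
[167. 180. 178. 116.] 65 ang mod90 -10.1
[242.  97. 231. 158.] 63 ang mod90 -10.6
[385.  91. 339.  83.] 46 ang mod90 -10.3
[447. 290. 410. 263.] 46 ang mod90 -36.0
[291.  80. 243.  70.] 49 ang mod90 -11.5
[398. 462. 355. 429.] 54 ang mod90 -37.3
[243. 220. 288. 229.] 46 ang mod90 -10.9
```

View pics/r14b.png

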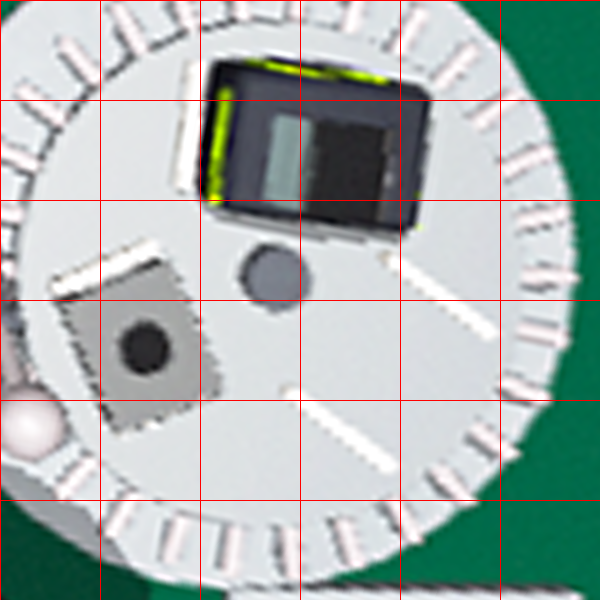

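```bash
cat > edge.py <<'E'
from rect import *
from scipy.ndimage import map_coordinates
def edges(f,segs,z=.07,cam='top'):
    a=cv2.cvtColor(rect(f,cam,z,half=.09,n=600),cv2.COLOR_BGR2GRAY).astype(float);a=cv2.GaussianBlur(a,(0,0),3)
    out=[]
    for x1,y1,x2,y2 in segs:
        p,q=np.array([x1,y1],float),np.array([x2,y2],float);d=(q-p);L=np.hypot(*d);d/=L;n=np.array([-d[1],d[0]])
        for it in range(2):
            o=np.arange(-16,16.1,.5);T=np.linspace(.12,.88,60)*L
            pts=p+T[:,None,None]*d+o[None,:,None]*n
            v=map_coordinates(a,[pts[...,1],pts[...,0]],order=1);g=np.abs(np.gradient(v,axis=1))
            w=g**4;off=(w*o).sum(1)/w.sum(1)
            m=np.ones(len(T),bool)
            for _ in range(4):
                c=np.polyfit(T[m],off[m],1);r=off-np.polyval(c,T);m=np.abs(r)<max(1.,2*np.std(r[m]))
            p=p+n*c[1];d2=d+n*c[0];d=d2/np.hypot(*d2);n=np.array([-d[1],d[0]])
        an=np.degrees(np.arctan2(-d[1],d[0]))%90;an=an-90 if an>45 else an
        out.append((round(an,2),round(float(np.std(r[m])),2),int(m.sum())))
    return out
if __name__=='__main__':
    print(edges('pics/t13.png',[(240,55,455,105),(240,58,210,185),(455,110,422,240),(215,200,415,250),(390,272,485,365),(270,390,370,488),(230,592,580,590)]))
    print(edges('pics/t14.png',[(215,62,430,92),(213,62,203,200),(432,90,415,232),(205,208,412,238),(390,255,495,335),(290,390,393,470),(230,592,580,590)]))
    # station yaw check: pointer base plate and shelf at their heights
    a=rect('pics/t14.png','top',.01,half=.19,n=600);cv2.imwrite('pics/r14s.png',a)
E
python3 edge.py
```

```text
[(np.float64(-15.7), 1.64, 47), (np.float64(-12.95), 1.91, 60), (np.float64(-14.69), 0.47, 54), (np.float64(-14.19), 1.83, 60), (np.float64(44.79), 1.04, 60), (np.float64(42.5), 1.01, 52), (np.float64(0.14), 0.12, 60)]
[(np.float64(-9.79), 3.78, 60), (np.float64(-6.28), 1.23, 60), (np.float64(-6.56), 0.56, 54), (np.float64(-7.87), 1.36, 55), (np.float64(-36.2), 0.32, 59), (np.float64(-36.85), 0.4, 54), (np.float64(0.14), 0.12, 60)]
```

View pics/r14s.png

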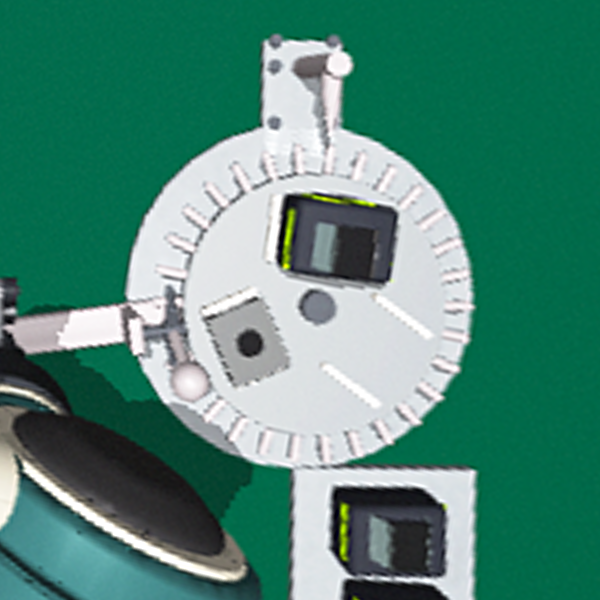

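```bash
python3 -m inch '[0,0,0,0,6,-1,28, 0,0,0,0,12,-2,28, 0,0,0,0,17,-3,28, 0,0,0,0,17,-3,28, 0,0,0,0,17,-3,28, 0,0,0,0,17,-3,28]'
python3 - <<'E'
from edge import *
snap('top','t15');snap('side','s15')
p,R,s=tool();print(s['wrist_force'],s['width'],p)
d=p[:2]-A;print(np.hypot(*d),np.degrees(np.arctan2(d[1],d[0]))%360-191.6)
a=rect('pics/t15.png','top',.07,half=.09,n=600)
for g in range(0,600,100): cv2.line(a,(g,0),(g,600),(0,0,255),1);cv2.line(a,(0,g),(600,g),(0,0,255),1)
cv2.imwrite('pics/r15.png',a[:450])
a=cv2.imread('pics/s15.png')[120:290,180:350];cv2.imwrite('pics/s15z.png',cv2.resize(a,None,fx=3.4,fy=3.4,interpolation=2))
E
```

```text
time_s: 13.55
tool_pos: [0.512, -0.1403, 0.0501]
ee_rot: [0.072, 0.704, 0.072, -0.703]
wrist_force: [-1.4, 3.0, -2.0]
width: 0.0279
[-0.84390188  2.23399415 -1.77582891] 0.027858513035891746 [ 0.5119472  -0.14023194  0.05012064]
0.19863286560711674 12.476016545985317
```

View pics/r15.png

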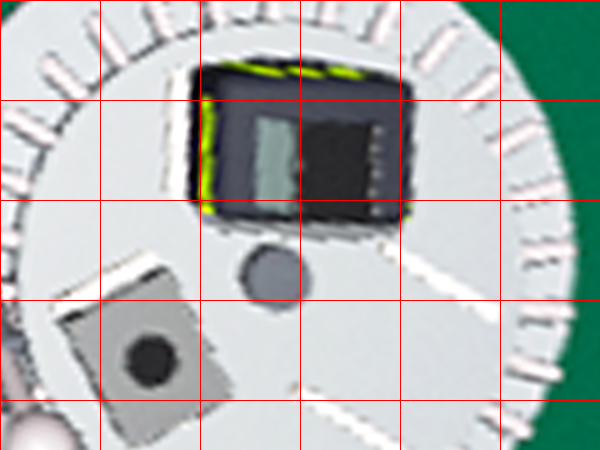

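View pics/s15z.png

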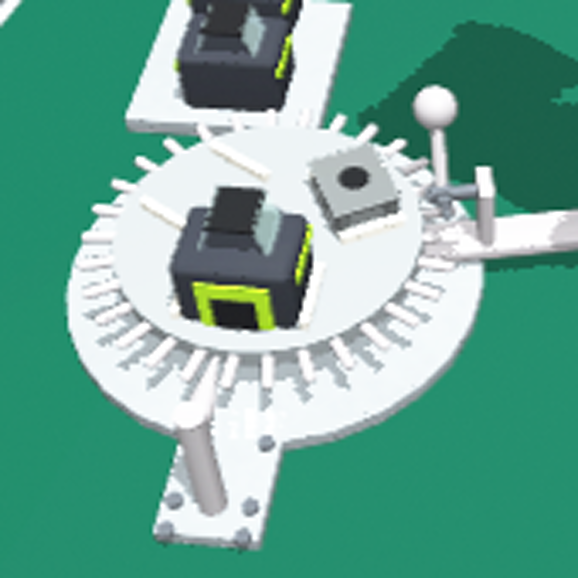

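```bash
python3 - <<'E'
from rect import *
def st(u,v,z):
    q=atz('side',(180+u/3.4,120+v/3.4),z)[:2]-A;return np.array([q@ex,q@ey])*1000
for n,a,b,z in [('bottom',(178,318),(303,328),.044),('frametop',(194,283),(271,290),.07),('frametop',(194,283),(271,290),.06),('toprim',(178,263),(300,277),.08)]:
    p,q=st(*a,z),st(*b,z);print(n,z,p.round(1),q.round(1),'ang',np.degrees(np.arctan2(q[1]-p[1],q[0]-p[0])).round(1),'mid',((p+q)/2).round(1))
a=rect('pics/s15.png','side',.045,half=.11,n=560);cv2.imwrite('pics/q15.png',a)
E
```

```text
bottom 0.044 [32.3 65.6] [-29.4  66.7] ang 179.0 mid [ 1.4 66.1]
frametop 0.07 [20.3 64.8] [-16.8  66.1] ang 178.0 mid [ 1.8 65.5]
frametop 0.06 [23.9 56.3] [-14.   57.6] ang 178.0 mid [ 5. 57.]
toprim 0.08 [27.  61.7] [-31.5  65.6] ang 176.2 mid [-2.3 63.6]
```

View pics/q15.png

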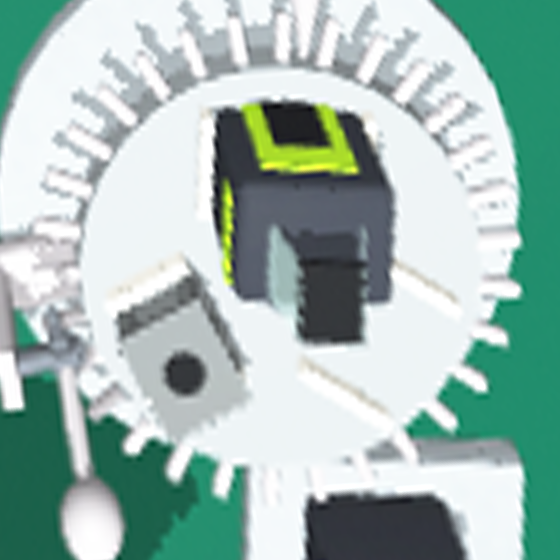

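```bash
python3 -m inch '[0,0,0,0,4,-1,28, 0,0,0,0,7,-2,28, 0,0,0,0,7,-2,28, 0,0,0,0,7,-2,28, 0,0,0,0,7,-2,28]'
python3 - <<'E'
from edge import *
snap('top','t16');snap('side','s16')
p,R,s=tool();print(s['wrist_force'],s['width'],p)
d=p[:2]-A;print(np.hypot(*d),np.degrees(np.arctan2(d[1],d[0]))%360-191.6)
a=rect('pics/t16.png','top',.07,half=.09,n=600)
for g in range(0,600,100): cv2.line(a,(g,0),(g,600),(0,0,255),1);cv2.line(a,(0,g),(600,g),(0,0,255),1)
b=rect('pics/s16.png','side',.045,half=.09,n=600)
cv2.imwrite('pics/r16.png',a[:400]);cv2.imwrite('pics/q16.png',b[:400])
E
```

```text
time_s: 14.15
tool_pos: [0.515, -0.1468, 0.0501]
ee_rot: [0.072, 0.704, 0.072, -0.703]
wrist_force: [-3.2, 2.4, -0.8]
width: 0.0281
[-1.81998475  2.32441738  0.08666797] 0.028211154125610954 [ 0.5150315  -0.14678136  0.05006646]
0.19862062322836133 14.564382218774881
```

View pics/r16.png

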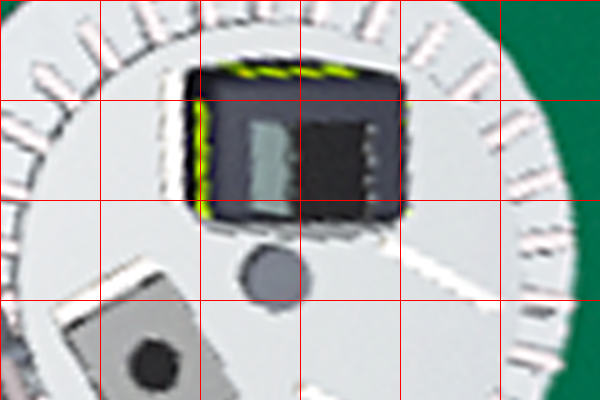

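View pics/q16.png

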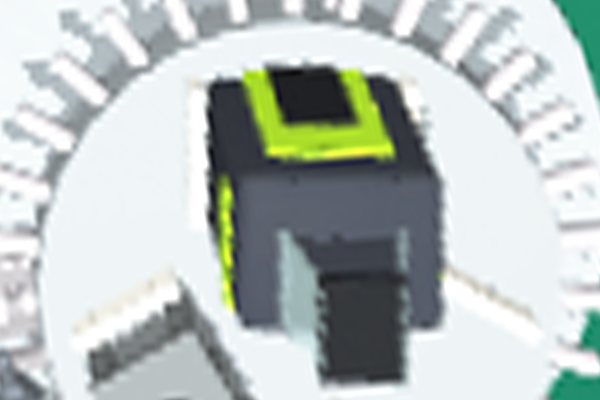

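```bash
python3 - <<'E'
from edge import *
print('side z.045 front-bottom,rimfront,frame top,rear',edges('pics/s16.png',[(215,68,400,75),(235,178,438,180),(268,157,388,155),(245,325,310,325)],.045,'side'))
print('top',edges('pics/t16.png',[(190,66,405,78),(186,70,196,212),(408,82,404,215),(198,216,400,224)],.07))
# strips: direction relative over pictures via white PCA
def strips(f,cam,z,roi):
    pass
# template rotation: polar correlation of the rectified dial top between t14,t15,t16
def polar(f):
    a=cv2.cvtColor(rect(f,'top',.042,half=.09,n=900),cv2.COLOR_BGR2GRAY)
    return cv2.warpPolar(a,(300,3600),(450,450),450,cv2.WARP_POLAR_LINEAR)[:,60:270].astype(np.float32)
P={f:polar('pics/%s.png'%f) for f in('t13','t14','t15','t16')}
for f,g in(('t13','t16'),('t14','t16'),('t15','t16')):
    best=max(((np.corrcoef(np.roll(P[f],k,0)[:, :150].ravel(),P[g][:, :150].ravel())[0,1]),-k/10) for k in range(-250,50));print(f,g,best)
# port symmetric: lime pixels in side picture
im=cv2.imread('pics/s16.png').astype(int);b,g,r=im[...,0],im[...,1],im[...,2]
m=(g>150)&(b<90);ys,xs=np.where(m);print(len(xs))
for z in(.06,.065,.07):
    o=[];
    k=vision.get_calibration('side');M=np.linalg.inv(np.array(k['mtx']));Rr=np.array(k['R']);t=np.array(k['t']);c=-Rr.T@t
    D=(np.stack([xs,ys,np.ones_like(xs)],1)@M.T)@Rr
    # intersect plane station y=.068
    n3=np.array([*ey,0]);lam=(.068-(c[:2]-A)@ey)/(D@n3);X=c+D*lam[:,None];sx=(X[:,:2]-A)@ex
    sel=(np.abs(sx)<.03)&(X[:,2]>.04)&(X[:,2]<.09)
    break
print('lime frame on plane y=68: x range',np.percentile(sx[sel],[0,5,50,95,100]).round(4),'z',np.percentile(X[sel,2],[0,100]))
E
```

```text
side z.045 front-bottom,rimfront,frame top,rear [(np.float64(-3.77), 2.17, 48), (np.float64(-0.69), 1.29, 51), (np.float64(1.75), 1.2, 60), (np.float64(-11.55), 0.56, 44)]
top [(np.float64(-2.57), 2.81, 54), (np.float64(0.75), 0.85, 56), (np.float64(0.75), 0.49, 55), (np.float64(-1.89), 2.94, 58)]
t13 t16 (np.float64(0.9365665631776801), 14.9)
t14 t16 (np.float64(0.9713773914821435), 7.4)
t15 t16 (np.float64(0.9877231297243171), 2.1)
255
lime frame on plane y=68: x range [-0.018  -0.0164 -0.0018  0.0173  0.0185] z [0.04461846 0.07466891]
```

Several estimates put the spindle within about 1° of 0: polar correlation plus edges gives −0.2 to +0.5°, and the port frame is centred to about 0.3 mm. I'll open the jaws and withdraw upward.

```bash
python3 -m inch '[0,0,0,0,0,0,55, 0,0,0,0,0,0,55, 0,0,0,0,0,0,55, 0,0,0,-30,0,0,55, 0,0,0,-70,0,0,55, 0,0,0,-110,0,10,55, 0,0,0,-130,0,60,55, 0,0,0,-130,0,80,55, 0,0,0,-130,0,80,55]'
python3 - <<'E'
from edge import *
snap('top','t17');snap('side','s17')
p,R,s=tool();print(s['time_s'],s['wrist_force'],s['width'],p)
def polar(f):
    a=cv2.cvtColor(rect(f,'top',.042,half=.09,n=900),cv2.COLOR_BGR2GRAY)
    return cv2.warpPolar(a,(300,3600),(450,450),450,cv2.WARP_POLAR_LINEAR)[:,60:210].astype(np.float32)
P={f:polar('pics/%s.png'%f) for f in('t16','t17')}
print(max((np.corrcoef(np.roll(P['t16'],k,0).ravel(),P['t17'].ravel())[0,1],-k/10) for k in range(-80,80)))
a=cv2.imread('pics/s17.png')[60:300,180:420];a=cv2.resize(a,(400,400))
b=rect('pics/t17.png','top',.05,half=.2,n=400)
cv2.imwrite('pics/m17.png',np.hstack([a,b]))
E
```

```text
time_s: 15.15
tool_pos: [0.4353, -0.1637, 0.1814]
ee_rot: [0.072, 0.704, 0.07, -0.703]
wrist_force: [0.7, 0.2, -0.3]
width: 0.0553
15.25 [ 0.63687799  0.28506839 -0.21129057] 0.055073880493561336 [ 0.43705792 -0.16322153  0.18048843]
(np.float64(0.9997665274730252), 0.0)
```

View pics/m17.png

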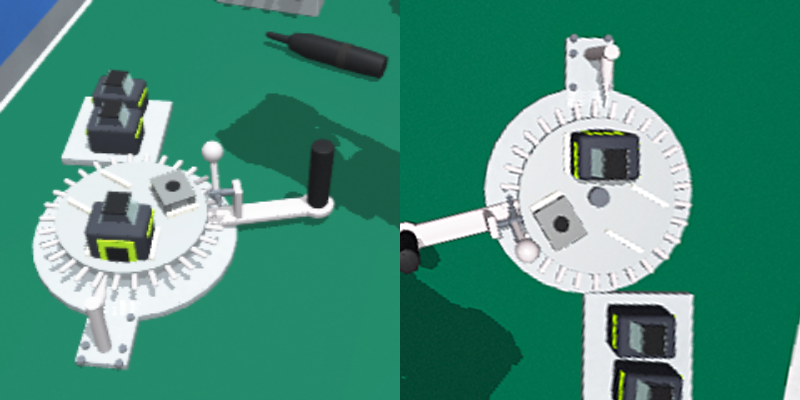

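```bash
python3 -c "
from bench import arm
print(arm.finish_job())"
```

```text
the job is handed in; nothing more can be done
None
```

I tipped the pawl to its counter-clockwise side and turned the table with the handle until the housing's port faced the pointer. I then opened the gripper, backed off and handed the job in at about 15 s.

- **Pawl:** My first push at the ball missed. The fingertips sat roughly 25–30 mm higher than the stated tool offset implied, so they passed over it without touching. I lowered the tool and the second push tipped it. The last pictures show it still leaning to station −y.
- **Turning:** I held the post loosely between the pads and made one full drive stroke (about 49°) and one free return, which did not move the table. A second drive stroke of about 39° was done in small steps with a check after each.
- **Final angle:** My estimates of the spindle are about −0.2° and +0.5°, from edge angles plus image correlation. The port frame looked centred on the pointer line to about 0.3 mm.
- **Disagreements:** Single edge readings scattered by 2–4°, and one position estimate gave about −1.3°. My first box-fit measurement was unreliable, so I dropped it.
- **After release:** The table had not moved (0.0° change), the arm was clear, and the force readings I saw stayed at a few newtons throughout.

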